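# Find the hidden release notch and pop the test-block case

### The job

Open the test-block case just by touch: with the gripper's fingers closed, set the fingertips down on the top of the grey front rib right beside one of its blue end caps, run them along the rib until they drop into the notch, and press the key inside it fully down so that the clear lid rises ajar. Then take the hand clear away. Do not touch the lid, and leave the loose things around the case where they stand; nothing needs to be gripped.

Things in the scene. Friction and masses are not known exactly. Their poses are not given: they have to be found in the camera images.
- case: White flat case, fixed to the bench, 240 (x) by 340 (y) mm. Origin: centre of its underside. Its x points from the rib side to the hinge side, y along the rib, z up; turned up to 0.3 rad. Its front deck (x -120 to -55 mm) is 45 mm high and carries the rib; behind it, x -55 to +115 mm, lies the clear lid (top 56 mm high when shut).
- edge (a point): Middle of the rib's exposed top, 70 mm above the bench, at x -100, y 0 mm of the case; axes as the case. The rib: rigid grey bar along y, 20 mm wide (x), 25 mm high. In it, at a different place each time and given by no pose here, is one notch: a gap 44 mm long in y, right across the rib, its middle anywhere from y -50 to +50 mm. Elsewhere the top is plain and level.
- cap_left (a point): Where the rib's top meets the blue end cap on the +y side: y +112 mm of the case, 70 mm above the bench. The cap, 30 mm wide (x) and 56 mm long (y), stands 6 mm higher than the rib.
- cap_right (a point): The same on the -y side: y -112 mm of the case, 70 mm above the bench; a like blue cap begins here.
- release_key (a joint): Grey key, coloured like the rib, filling the notch's bottom, 40 (y) by 18 (x) mm, its top 8 mm below the rib's top. Value in m: 0 up, as found; 0.007 fully down (hard stop; top then 15 mm below the rib's top). It goes straight down against about 4 to 5 N of friction and stays where left (no return spring). A linkage raises the lid in proportion.
- case_lid: Clear lid plate 170 (x) by 336 (y) by 6 mm. Origin on its hinge at the far side (x +115, z 50 mm of the case); it runs from there towards -x, its free edge 45 mm behind the rib's middle line. Shut it lies level; with the key fully down it stands open by 0.12 rad, its free edge about 20 mm higher.
- test_block: Loose bystander: bright steel disc 60 mm across, 12 mm high, beside the +y end of the case. Origin: centre of its underside.
- specimen: Loose bystander: black round specimen mount 32 mm across, 22 mm high, on the bench in front of the rib, its centre 100 mm or more before the rib's middle line. Origin: centre of its underside.
- bottle: Loose bystander: white closed bottle 48 mm across, 110 mm high, blue cap, beside the -y end of the case. Origin: centre of its underside.

How it is judged:
By the outcome, as a careful person would: the job done as asked, in the order asked, and still so for the second after the job is handed in, with the robot touching nothing.
It also fails if it takes over 64 s, if anything falls off the work surface, if the arm or the gripper's body presses on something with over 40 N, if the wrist force passes 120 N, or if a joint passes its speed limit or range.

### The arm

A 6-joint arm with a two-finger parallel gripper is mounted at the origin on the work surface. World frame = base frame: x ahead of the robot, y to its left, z up, the work surface at z = 0. Lengths are in m, angles in degrees, forces in N, time in s.
With the tool pointing down it reaches from about 0.35 to 0.875 m from the base axis. Payload 4.2 kg.
Tool frame: the origin (TCP) lies midway between the tips of the shut fingers; the grasp point (between the pads) lies 19 mm behind it; z points along the fingers, y is the line along which they close (so a half turn about z gives the same grasp; the last joint's range is limited). The gripper opens to 87 mm and grips with 3 to 60 N. Pads are 19 mm wide; open, the fingers measure 117 mm over their backs; the gripper's body (75 mm by 190 mm) begins 51 mm behind the grasp point.
Start: joints at [-62.303, 22.042, 0.453, 0, -68.411, -14.817], TCP at [0.139, -0.609, 0.223] pointing down, gripper open.
Joint ranges: [-179.83, 179.83], [-69.29, 118.12], [-61.27, 80.66], [-181.25, 117.63], [-171.15, -9.14], [-177.46, 177.46]. Speed limits (degrees/s): [159.86, 159.86, 180, 180, 180, 180].

### API

Orientations are given as [roll, pitch, yaw] about the fixed x, y, z axes, in that order (R = Rz(yaw) Ry(pitch) Rx(roll)).
In Python, from workcell import env gives the robot as it stands. The module is installed in compiled form; this text tells all that it offers. Calls block until the motion is done:
- env.goto(position, orientation): joint-space move of the TCP to a pose.
- env.move_straight(position, rotation=None, rate=0.15, force_limit=None): straight line of the TCP; rotation=None keeps the orientation; rate is the mean speed in m/s. With force_limit (N) it stops when the force on the tool has changed by that much, and returns True; else False.
- env.set_joints(angles): joint-space move.
- env.gripper_to(opening, grasp_force=None): opening from 0.0 (shut) to 1.0 (fully open); grasp_force is the grip in N (None keeps the last); returns when the fingers have stopped.
- env.dwell(seconds).
- env.inverse_kinematics(position, orientation): joint angles nearest the present ones, or None.
- env.read_state(): the state.
- env.grab_frame(name): name is "scene" or "side" or "wrist"; returns a dict with "image" (384x512x3 uint8, blue, green, red), "fx", "fy", "cx", "cy" (pixels), "position" and "orientation" of the camera in the world. Camera axes: x right, y up, looking along -z (the intrinsics and any distortion apply to the point x, -y, -z); pixel columns grow to the right and rows downward; lengths in m; the calibration is good to about 2 mm. The wrist camera is an equidistant fisheye: a pixel r from the principal point sees the ray r / f radians off the axis. A picture is of the moment at which its call begins. There is no depth.
A pose or a line that the arm cannot do raises env.Unreachable and nothing moves.
- env.close_job(): hands the job in; it is judged then, once.
Trained networks look in a picture, given as the dict that the camera call returned (one of the last four; its "shot" number tells which), for a name from the list of things; names that differ only in an ending like _2 or _b are one class to them, and where a whole thing is asked for, a point or a joint stands for the part that bears it (a point fixed in the world has none). Each returns a list of dicts, best first, with "score" (0 to 1); they miss things now and then, are a little off and sometimes report something else, mostly with a low value. They report only what shows in the picture. A call takes as long as a camera call.
- env.search_frame(picture, thing): "xyz" ([x, y, z] in m, in world coordinates, good to about 4 mm: the middle of the surface that is visible of it).
- env.trace(picture, thing): "mask" (384x512 bool, what is visible of it).
The state is a dict: "clock": time; "joint_positions": joint angles; "qvel": joint speeds; "joint_torque": joint torques, N m; "position": TCP position; "tool_rot": TCP orientation; "force": force on the tool from outside, world axes, zero at the start; "wrist_torque": the same for the moment, N m; "opening": opening from 0.0 (shut) to 1.0 (fully open); "finger_force": force on a finger pad.
Only numpy, scipy, OpenCV 4.12 (cv2) and the standard library are available. Lean on these libraries where they do the work, as an engineer would, in place of code of your own. Each camera call takes 0.05 s, during which the arm holds its last target. There are 200 camera calls.

## Working session

There is one attempt and no reset: what is moved stays moved. The work goes in short steps, each a Python script; the robot and the scene stay as the last script left them, time stands still between calls to the robot, and variables do not carry over. Pictures are saved under pics/ and viewed, at most 10 in all, crops included, and the job is handed in when it is done.

```bash
mkdir -p pics; python3 - <<'E'
from workcell import env
import cv2
s=env.read_state();print(s["clock"],s["position"],s["tool_rot"],s["force"])
for n in("scene","side"):
    f=env.grab_frame(n);cv2.imwrite(f"pics/{n}0.png",f["image"])
    for t in("case","edge","cap_left","cap_right","release_key","case_lid","test_block","specimen","bottle"):
        print(n,t,[(r["xyz"],round(r["score"],2)) for r in env.search_frame(f,t)[:2]])
E
```

```text
0.0 [ 0.13919969 -0.60866227  0.2214605 ] [ 1.79874159e+02 -4.26738059e-03 -1.67131298e+02] [-0.01365563  0.96389372 -0.10585838]
scene case [([0.6561, 0.1648, 0.054], 0.89)]
scene edge [([0.6543, 0.1596, 0.0594], 0.86), ([0.6578, 0.1604, 0.0531], 0.49)]
scene cap_left [([0.6545, 0.163, 0.0578], 0.71)]
scene cap_right [([0.6528, 0.1607, 0.0567], 0.84)]
scene release_key [([0.5339, 0.0891, 0.0582], 0.71)]
scene case_lid [([0.6576, 0.1581, 0.0568], 0.87), ([0.5966, -0.1127, 0.0708], 0.21)]
scene test_block [([0.6185, 0.3994, 0.0143], 0.89)]
scene specimen [([0.3959, 0.184, 0.0202], 0.66)]
scene bottle [([0.5951, -0.1129, 0.0714], 0.76)]
side case [([0.6008, 0.2062, 0.0538], 0.84), ([0.6139, 0.4045, 0.0147], 0.71)]
side edge [([0.6058, 0.2093, 0.0574], 0.85)]
side cap_left [([0.6083, 0.203, 0.0582], 0.86), ([0.3899, 0.1898, 0.0214], 0.25)]
side cap_right [([0.6062, 0.2081, 0.0558], 0.96)]
side release_key [([0.5228, 0.0859, 0.0635], 0.51)]
side case_lid [([0.6441, 0.1843, 0.0561], 0.78)]
side test_block [([0.6152, 0.4056, 0.0156], 0.61)]
side specimen [([0.3874, 0.1917, 0.0245], 0.77)]
side bottle [([0.5761, -0.1063, 0.0674], 0.82)]
```

View pics/scene0.png

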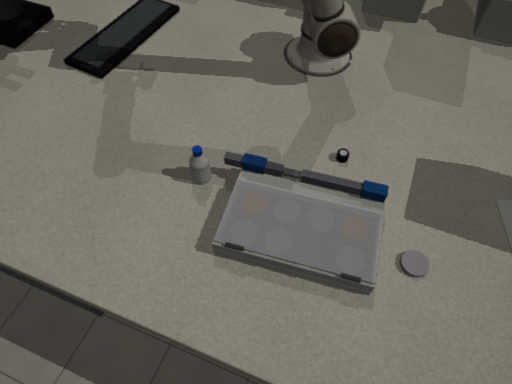

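View pics/side0.png

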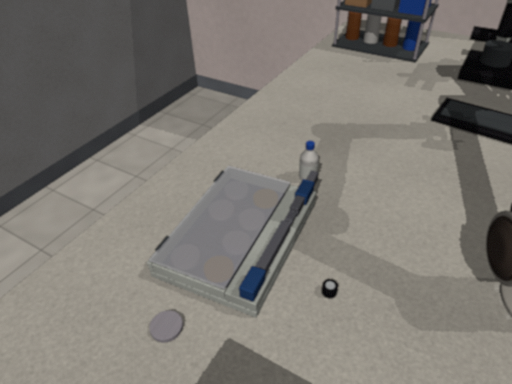

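The scene view shows the blue caps at about (254,164) (-y) and (374,190) (+y), with a possible gap in the rib near (292,174). The bottle is left at (200,165), the disc at (414,263) and the specimen at (343,155). Next I'll segment the blue caps and fit the rib pose.

```bash
cat > h.py <<'E'
from workcell import env
import numpy as np, cv2
from scipy.spatial.transform import Rotation as R
def ray(f,uv):
    x=(uv[0]-f["cx"])/f["fx"]; y=(uv[1]-f["cy"])/f["fy"]
    if f.get("fish"):
        r=np.hypot(x,y); k=np.tan(r)/max(r,1e-9); x*=k;y*=k
    return R.from_euler("xyz",f["orientation"],degrees=True).apply([x,-y,-1])
def onz(f,uv,z):
    d=ray(f,uv);p=np.array(f["position"]);return p+d*(z-p[2])/d[2]
def proj(f,P):
    c=R.from_euler("xyz",f["orientation"],degrees=True).inv().apply(np.array(P)-f["position"])
    x,y=c[...,0]/-c[...,2],-c[...,1]/-c[...,2]
    if f.get("fish"):
        r=np.hypot(x,y);k=np.arctan(r)/np.maximum(r,1e-9);x,y=x*k,y*k
    return np.stack([f["fx"]*x+f["cx"],f["fy"]*y+f["cy"]],-1)
def blue(f):
    h=cv2.cvtColor(f["image"],cv2.COLOR_BGR2HSV)
    m=cv2.inRange(h,(105,150,30),(128,255,255))
    n,l,s,c=cv2.connectedComponentsWithStats(m)
    return [(s[i,4],c[i],l==i) for i in range(1,n) if s[i,4]>60]
E
python3 - <<'E'
from h import *
for n in("scene","side"):
    f=env.grab_frame(n);print(n,{k:f[k] for k in f if k!="image"})
    for a,c,m in blue(f): print(a,c.round(1),onz(f,c,.070).round(4))
    im=cv2.resize(f["image"][130:220,200:410] if n=="scene" else f["image"][160:310,220:350],None,fx=3.8,fy=3.8,interpolation=cv2.INTER_CUBIC)
    cv2.imwrite(f"pics/{n}1.png",im)
E
```

```text
scene {'fx': 392.17968224593807, 'fy': 392.17968224593807, 'cx': 253.81443040888118, 'cy': 187.61407108870654, 'position': array([1.0678172 , 0.21415414, 0.78900119]), 'orientation': array([ 34.7094036 ,  -0.14946067, 112.2148749 ]), 'shot': 3}
76 [196.9 150.5] [ 0.5579 -0.1386  0.07  ]
359 [253.7 163.3] [0.5423 0.0013 0.07  ]
398 [373.9 191. ] [0.5134 0.2775 0.07  ]
side {'fx': 404.5644706367166, 'fy': 404.5644706367166, 'cx': 262.71358775658575, 'cy': 191.53220542351556, 'position': array([0.25182469, 0.65392994, 0.67437257]), 'orientation': array([  49.14982662,    0.95804401, -149.79169537]), 'shot': 4}
343 [411.5   6.4] [ 0.6708 -1.4527  0.07  ]
319 [411.   35.9] [ 0.5724 -1.0689  0.07  ]
206 [305.3 189.3] [0.5308 0.0007 0.07  ]
496 [252.  282.9] [0.5018 0.2832 0.07  ]
```

View pics/scene1.png

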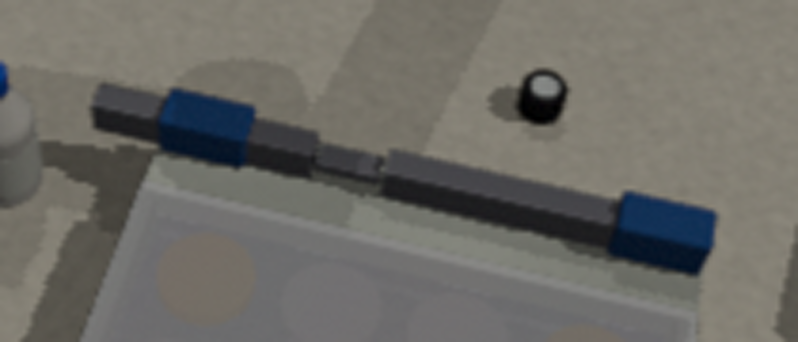

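The crop shows the notch next to the -y cap: a gap from about x 315 to 385 in the crop, with the key inside. I'll fit the case pose from the cap silhouettes in both cameras and estimate the notch position as a cross-check only.

```bash
cat >> h.py <<'E'
from scipy.optimize import least_squares
def W(p,q):
    c,s=np.cos(p[2]),np.sin(p[2]);q=np.atleast_2d(q)
    return np.stack([p[0]+c*q[:,0]-s*q[:,1],p[1]+s*q[:,0]+c*q[:,1],q[:,2]],-1)
def capc(p,f,s):
    b=[[x,s*y,z] for x in(-.115,-.085) for y in(.112,.168) for z in(.045,.076)]
    h=cv2.convexHull(proj(f,W(p,b)).astype(np.float32)[:,None]);M=cv2.moments(h)
    return np.array([M["m10"]/M["m00"],M["m01"]/M["m00"]])
E
python3 - <<'E'
from h import *
F=[];obs=[]
for n,k in(("scene",((1,374,191),(-1,254,163))),("side",((1,252,283),(-1,305,189)))):
    f=env.grab_frame(n);B=blue(f)
    for s,u,v in k:
        c=min((b[1] for b in B),key=lambda c:np.hypot(c[0]-u,c[1]-v));F.append((f,s,c))
r=lambda p:np.concatenate([capc(p,f,s)-c for f,s,c in F])
o=least_squares(r,[.63,.15,.1]);p=o.x
print(p,np.degrees(p[2]),o.fun.round(1))
np.save("case.npy",p)
for q in([-.1,0,.07],[-.1,.112,.07],[-.1,-.112,.07]):print(W(p,q).round(4))
f=F[0][0]
for u in(318,384): # notch edges in crop, top rib
    P=onz(f,(200+u/3.8,130+158/3.8),.07);d=P-np.r_[p[:2],0];c,s=np.cos(p[2]),np.sin(p[2])
    print("notch",c*d[0]+s*d[1],-s*d[0]+c*d[1])
# ik check, tool y along case x or case y
for yaw in (0,90,-90,180):
  for y in(.1,-.1):
    print(yaw,y,env.inverse_kinematics(W(p,[-.1,y,.12])[0],[180,0,np.degrees(p[2])+yaw]))
for n in("scene",):
    im=F[0][0]["image"].copy()
    for x in(-.11,-.09,-.12,.12):
        for y in np.linspace(-.17,.17,35):
            z=.07 if -.115<x<-.08 else .045
            cv2.circle(im,tuple(int(round(v)) for v in proj(f,W(p,[x,y,z]))[0]),0,(0,0,255),-1)
    cv2.imwrite("pics/ov.png",cv2.resize(im[120:300,190:420],None,fx=3.3,fy=3.3))
E
```

```text
[0.62023505 0.14742962 0.109374  ] 6.266668659708042 [-0.8 -0.6 -0.6  0.1  0.3 -0.4 -1.8  1.8]
[[0.5208 0.1365 0.07  ]]
[[0.5086 0.2478 0.07  ]]
[[0.5331 0.0252 0.07  ]]
notch -0.08921151153469582 -0.06397483309345385
notch -0.1002475913980417 -0.025641627021028235
0 0.1 [ 4.13520645e+01  2.14381702e+01 -1.66080399e+01  2.54444375e-14
 -5.19537900e+01  5.49146041e+01]
0 -0.1 [ 2.14372176e+01  1.89256304e+01 -2.06099243e+01  2.54444375e-14
 -5.04644453e+01  7.48294510e+01]
90 0.1 [ 41.35206453  21.43817016 -16.60803987   0.         -51.95378997
 144.91460413]
90 -0.1 [ 21.43721763  18.92563045 -20.60992427   0.         -50.46444528
 164.82945103]
-90 0.1 [ 41.35206453  21.43817016 -16.60803987   0.         -51.95378997
 -35.08539587]
-90 -0.1 [ 21.43721763  18.92563045 -20.60992427   0.         -50.46444528
 -15.17054897]
180 0.1 [ 4.13520645e+01  2.14381702e+01 -1.66080399e+01 -2.54444375e-14
 -5.19537900e+01 -1.25085396e+02]
180 -0.1 [ 2.14372176e+01  1.89256304e+01 -2.06099243e+01 -2.54444375e-14
 -5.04644453e+01 -1.05170549e+02]
```

View pics/ov.png

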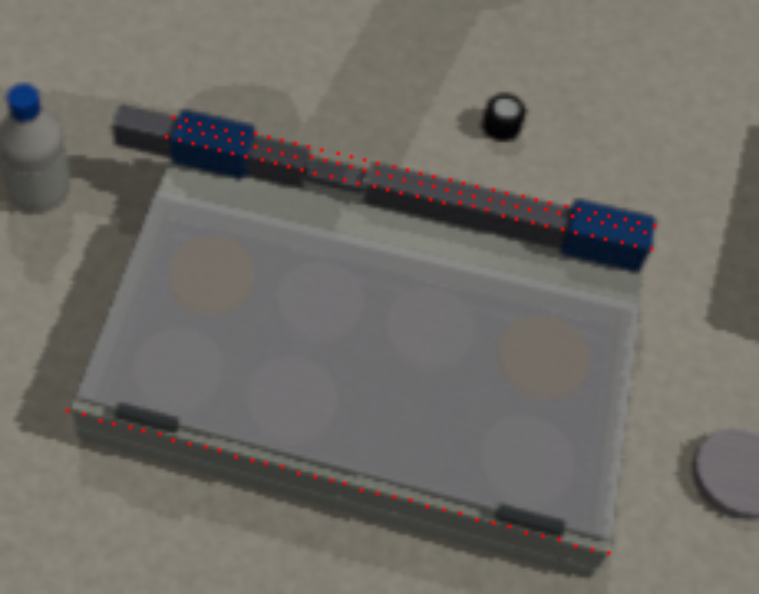

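The overlay fits: the dots follow the rib top and both caps. The camera puts the notch at case y of about -0.045. I'll close the fingers and touch down next to the right-hand (-y) cap, with the fingers' closing line across the rib.

```bash
python3 - <<'E'
from h import *
p=np.load("case.npy");ori=[180,0,np.degrees(p[2])-90]
env.gripper_to(0.0)
y=-.097
env.goto(W(p,[-.1,y,.18])[0],ori)
f=env.grab_frame("wrist");cv2.imwrite("pics/w0.png",f["image"])
env.move_straight(W(p,[-.1,y,.09])[0],rate=.1)
env.dwell(.2);s=env.read_state();print(s["position"],s["force"],s["opening"],s["clock"])
print(W(p,[-.1,y,.09]))
print(env.move_straight(W(p,[-.1,y,.064])[0],rate=.015,force_limit=3))
for i in range(2):
    s=env.read_state();print(s["position"],s["force"],s["wrist_torque"],s["clock"]);env.dwell(.1)
E
```

```text
[0.53177117 0.04021722 0.09062966] [-0.35594826 -0.35400509  0.64156996] 0.0010799881007976897 6.7083
[[0.53142073 0.04009363 0.09      ]]
True
[0.53142267 0.04007783 0.0704593 ] [-1.21098844  0.00821615  3.52271467] [ 0.09841806  0.30317281 -0.03765863] 7.9167
[0.53142169 0.04008972 0.07044455] [-0.99339948  0.19819398  4.35701252] [ 0.14209233  0.30854137 -0.04533355] 8.0167
```

View pics/w0.png

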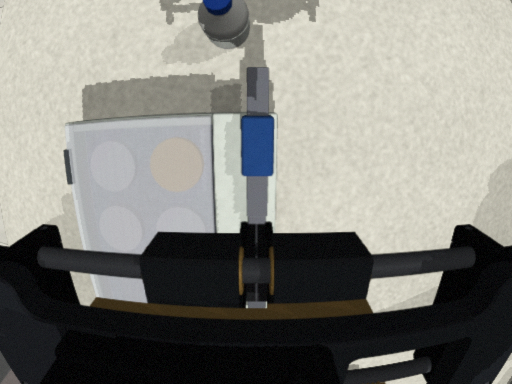

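Touchdown was at z = 0.0704, which is the rib top (the cap would read 0.076), and the wrist view shows the fingers centred on the rib beside the blue cap (258,145). Now I'll slide along +y, regulating the contact force and watching for the drop.

```bash
python3 - <<'E'
from h import *
p=np.load("case.npy");y=-.097;z=.0702
top=.0704
while y<-.02:
    y+=.0015
    hit=env.move_straight(W(p,[-.1,y,z])[0],rate=.02,force_limit=10)
    s=env.read_state();fz=s["force"][2]
    print(round(y,4),s["position"][2].round(4),s["force"].round(1),hit,round(s["clock"],1))
    if hit: break
    if fz>5.5: z+=.0002
    elif fz<2.5:
        z-=.0004
        if fz<1.7:
            c=env.move_straight(W(p,[-.1,y,z-.0025])[0],rate=.015,force_limit=3)
            s=env.read_state();z=s["position"][2]
            print("probe",c,z.round(4),s["force"].round(1))
            if z<top-.002: print("DROP",y);break
E
```

```text
-0.0955 0.0705 [ 0.3 -1.2  4.5] False 8.4
-0.094 0.0705 [ 0.5 -3.6  5.5] False 8.6
-0.0925 0.0704 [-0.7 -3.3  5.9] False 8.9
-0.091 0.0704 [ 1.2 -3.7  4.5] False 9.1
-0.0895 0.0704 [ 0.4 -3.4  5.2] False 9.4
-0.088 0.0705 [ 0.2 -3.1  4.9] False 9.6
-0.0865 0.0704 [-0.3 -3.7  6. ] False 9.9
-0.085 0.0705 [ 0.3 -1.8  3.6] False 10.1
-0.0835 0.0705 [-0.3 -1.3  3.3] False 10.4
-0.082 0.0705 [ 0.2 -1.2  3.3] False 10.6
-0.0805 0.0705 [-1.1 -0.9  2.1] False 10.9
-0.079 0.0704 [-0.5 -3.8  5.5] False 11.1
-0.0775 0.0704 [-0.5 -3.4  5.1] False 11.4
-0.076 0.0704 [-0.1 -3.   5.4] False 11.6
-0.0745 0.0704 [ 0.8 -3.7  5.3] False 11.9
-0.073 0.0704 [ 0.7 -3.1  4.9] False 12.1
-0.0715 0.0704 [ 0.3 -3.   5.5] False 12.4
-0.07 0.0704 [-0.8 -1.7  4.4] False 12.6
-0.0685 0.0704 [ 1.  -2.3  4.9] False 12.9
-0.067 0.0704 [ 0.1 -2.8  4.5] False 13.1
-0.0655 0.0704 [ 1.3 -2.9  5.3] False 13.4
-0.064 0.0704 [ 0.2 -2.5  5.1] False 13.6
-0.0625 0.0703 [ 0.1 -2.6  3.4] False 13.9
-0.061 0.0703 [ 0.4 -2.1  3.2] False 14.1
-0.0595 0.07 [-0.3  0.4  0.9] False 14.4
probe True 0.0686 [-0.8  3.2  1.8]
-0.058 0.0682 [0.8 0.3 0.5] False 14.8
probe False 0.0655 [0.8 0.6 0.9]
DROP -0.05799999999999997
```

The fingers dropped in once their trailing edge cleared the notch start at about -0.069, so the notch middle is near -0.047, which matches the camera. I'll centre there and press the key.

```bash
python3 - <<'E'
from h import *
p=np.load("case.npy");y=-.0475
print(env.move_straight(W(p,[-.1,y,.0652])[0],rate=.02,force_limit=8))
s=env.read_state();print(s["position"],s["force"])
for z in np.arange(.064,.0485,-.001):
    hit=env.move_straight(W(p,[-.1,y,z])[0],rate=.01,force_limit=14)
    s=env.read_state();print(round(z,4),s["position"].round(4),s["force"].round(1),hit)
    if hit or s["force"][2]>22: break
env.dwell(.3);s=env.read_state();print(s["position"],s["force"],s["clock"])
f=env.grab_frame("side");cv2.imwrite("pics/s2.png",cv2.resize(f["image"][140:330,120:370],None,fx=3,fy=3))
E
```

```text
False
[0.52598558 0.08937537 0.06517898] [-0.53326018  0.10994643 -0.23254783]
0.064 [0.5259 0.0892 0.0639] [-0.2 -0.7 -0.1] False
0.063 [0.526  0.0892 0.0629] [ 0.7  0.5 -0.5] False
0.062 [0.5262 0.0893 0.0621] [0.8 0.3 0.2] False
0.061 [0.5262 0.0893 0.0612] [ 0.1 -0.2  3.4] False
0.06 [0.5262 0.0893 0.0601] [ 0.7 -0.3  2.6] False
0.059 [0.5262 0.0893 0.059 ] [ 0.1 -0.9  3.3] False
0.058 [0.5262 0.0893 0.0579] [ 0.2 -0.6  2.2] False
0.057 [0.5262 0.0893 0.0569] [ 0.8 -0.1  2.9] False
0.056 [0.5262 0.0893 0.056 ] [ 0.9 -0.1  2.5] False
0.055 [0.5262 0.0893 0.0554] [-0.  -0.5  5.9] False
0.054 [0.5262 0.0894 0.0553] [-1.8 -0.5 11.2] False
0.053 [0.5262 0.0893 0.0553] [-3.7 -0.8 16.6] False
0.052 [0.5263 0.0893 0.0552] [-6.7 -0.3 22.4] False
[0.52627224 0.08935359 0.05519458] [-7.04788322  0.51990082 22.14903474] 19.4083
```

View pics/s2.png

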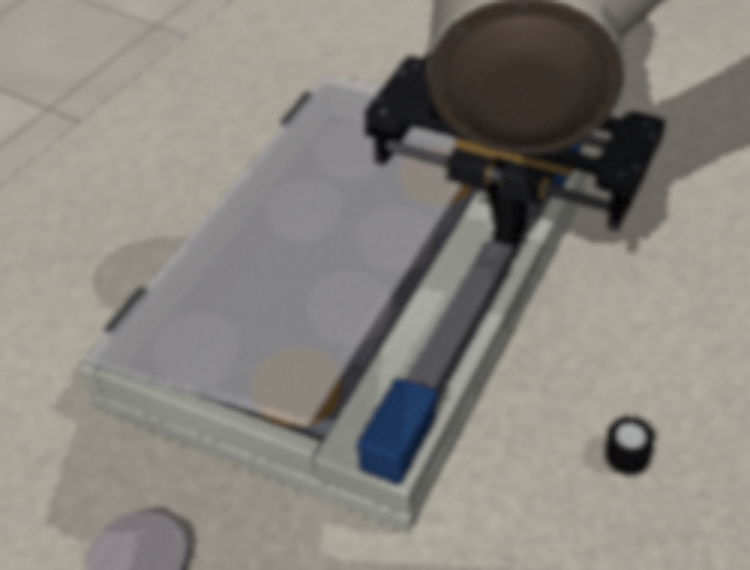

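The key hit its hard stop: it travelled 7 mm, to z = 0.0552, and the force rose to 22 N. The picture shows the lid's free edge raised, with a dark gap along (330,400)–(460,200). Next I'll retract straight up, move clear and check.

```bash
python3 - <<'E'
from h import *
p=np.load("case.npy");y=-.0475
env.move_straight(W(p,[-.1,y,.075])[0],rate=.03)
env.move_straight(W(p,[-.1,y,.25])[0],rate=.12)
env.set_joints([-62.303,22.042,.453,0,-68.411,-14.817])
env.dwell(.5);s=env.read_state();print(s["position"],s["force"],s["clock"])
f=env.grab_frame("side");cv2.imwrite("pics/s3.png",cv2.resize(f["image"][130:350,120:370],None,fx=2.7,fy=2.7))
for t in("test_block","specimen","bottle"):print(t,[(r["xyz"],r["score"]) for r in env.search_frame(f,t)[:1]])
E
```

```text
[ 0.13938464 -0.60925751  0.22256887] [-0.05631518  0.46692686  1.0278742 ] 25.3
test_block [([0.6137, 0.4022, 0.0157], 0.71)]
specimen [([0.3874, 0.1913, 0.0223], 0.73)]
bottle [([0.5762, -0.1062, 0.0655], 0.66)]
```

View pics/s3.png

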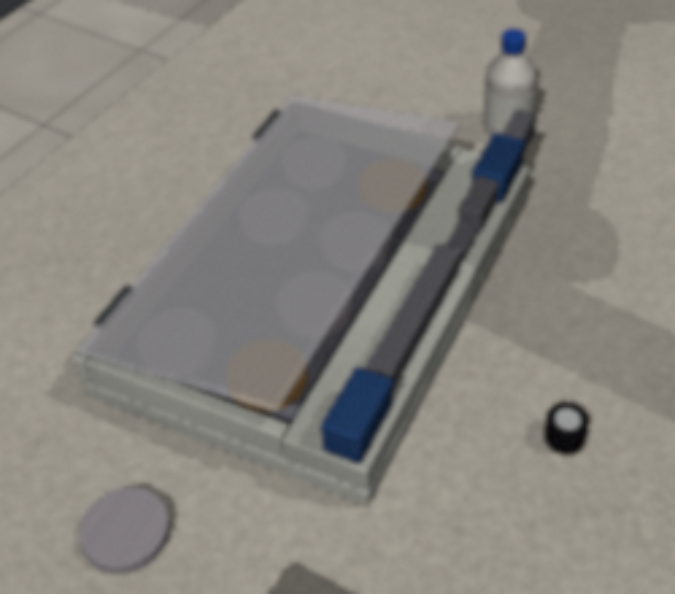

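The lid stands ajar, with its free edge raised along (290,400)–(450,150). The bystanders are where they were, and the hand is clear.

```bash
python3 -c "
from workcell import env
print(env.close_job())"
```

```text
the job is handed in; nothing more can be done
None
```

I found the notch by touch from the -y cap and pressed the key to its hard stop; the lid stands ajar, the loose things haven't moved, the hand is clear, and I handed the job in at about 25 s.

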